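# Find the jar lid that rocks and press it home

## Robot

A 7-joint arm with a two-finger parallel gripper is mounted at the origin on a cart in front of the work surface, level with it; the furniture and walls round the work are solid. World frame = base frame: x ahead of the robot, y to its left, z up, the work surface at z = 0. Lengths are in m, angles in rad, forces in N, time in s.
With the tool pointing down it reaches from about 0.425 to 0.875 m from the base axis. Payload 4.7 kg.
Tool frame: the origin (TCP) lies between the finger pads; the fingertips stand 14 mm ahead of it and the grasp point (between the pads) lies 5 mm behind it; z points along the fingers, y is the line along which they close (so a half turn about z gives the same grasp; the last joint's range is limited). The gripper opens to 87 mm and grips with 3 to 60 N. Pads are 19 mm wide; open, the fingers measure 117 mm over their backs; the gripper's body (75 mm by 190 mm) begins 51 mm behind the grasp point.
Start: joints at [1.334, 0.321, -0.07, 1.45, 0.023, 1.371, -0.057], TCP at [0.161, -0.63, 0.237] pointing down, gripper open.
Joint ranges: [-2.86, 2.86], [-0.3, 2.09], [-1.38, 1.24], [0.06, 2.45], [-1.56, 4.7], [0.09, 2.05], [-2.69, 2.69]. Speed limits (rad/s): [2.57, 2.57, 3.14, 3.14, 3.14, 3.14, 3.14].

## Interface

Orientations are given as a rotation vector (axis times angle).
In Python, from bench import ctrl gives the robot as it stands.
- The arm moves only by the tool step_arm, never from a script. Its argument "commands" is a list of rows, each an object with "travel": the shift along the tool's x, y, z in m, a list of three; "turn": the turn, a rotation vector about the tool's x, y, z in degrees, a list of three. A call has 1 to 5 rows; each row is the pose to reach, as a shift and turn from the pose commanded when the call began, along the tool's axes at that moment; what a row does not reach only later rows make up. A row lasts 1/10 s, in which the tool goes at most 50 mm and 8.59 degrees, less where a joint would pass 70% of its speed; a pose out of reach is approached as far as the arm can. A call with a gripper value outside its range is refused whole. "gripper" is the opening, from 0 (shut) to 1 (fully open), set as the call begins (left out, the last holds). The fingers move at their own pace and stop on an object; "force" is the grip in N (left out, the last holds). Time passes only in rows, so rows that repeat a pose let the fingers close. It gives the time, the measured TCP pose, the force, the opening and the grip force at its end, in the units of the state.
- ctrl.get_state(): the state, without advancing time (a new reading comes with each control period).
- ctrl.get_image(name): name is "scene" or "top"; returns the picture (480x640x3 uint8, red, green, blue); there is no depth.
- ctrl.camera_model(name): a dict with "fx", "fy", "cx", "cy" (pixels), "k1" (the pictures are not rectified: a ray, as slopes to the right and down, at radius r is drawn at 1 + k1 r^2 times it, then the intrinsics apply), "R" (3x3) and "t" (3): a world point X has camera coordinates R X + t. Camera axes: x right, y down, z forward; pixel columns grow to the right and rows downward; lengths in m; the calibration is good to about 2 mm. A picture is of the moment at which its call begins. camera_model takes no time and is no camera call.
- ctrl.close_job(): hands the job in; it is judged then, once.
The state is a dict: "time": time; "joint_positions": joint angles; "qd": joint speeds; "joint_torque": joint torques, N m; "position": TCP position; "tool_rot": TCP orientation; "ft_force": force on the tool from outside, world axes, zero at the start; "torque": the same for the moment, N m; "grip_width": opening from 0.0 (shut) to 1.0 (fully open); "grip_force": force on a finger pad.
Only numpy, scipy, OpenCV 4.12 (cv2) and the standard library are available. Lean on these libraries where they do the work, as an engineer would, in place of code of your own. Each camera call takes 0.05 s, during which the arm holds its last target. There are 200 camera calls.

## Task

One of the four storage jars in the wooden caddy was not closed properly: its lid only rests on its seal, though it looks like the others. Press the lids near their edges with the fingertips until you find the one that rocks, then press that lid down until it is fully home and level. Only press: lift no lid, and do not disturb the things standing round the caddy, the mug or the teaspoon.

Things in the scene. Friction and masses are not known exactly. Their poses are not given: they have to be found in the camera images.
- caddy: wooden caddy board, fixed: 180 mm square and 26 mm thick, a small steel handle at its left and right; origin at the centre of its underside, x to its back (away from the robot), y to its left, z up. Four white stoneware jars, 66 mm across, stand fixed in it, two in front and two behind, each with a flat round wooden lid, 72 mm across and 19 mm high, that caps the rim
- place_1 (a point): middle of the front left jar's place (nearer the robot), on the axis of jar and lid, 100 mm above the worktop (inside the lid or just below it); axes as the caddy's. The jars differ in height: any lid's top, loose or not, lies 104 to 114 mm above the worktop, so height does not tell the loose one
- place_2 (a point): the same for the front right jar, 80 mm from the first. Three of the four lids are closed and do not give at all; the loose one can be on any jar
- place_3 (a point): the same for the back left jar, 80 mm behind the first. At its middle the loose lid resists until about 10 N, then slides down until it is home; there it stays, as firm as the others
- place_4 (a point): the same for the back right jar, 80 mm behind place_2
- lid_seat (a joint): how far the loose lid, on whichever jar it is, has been pressed down from its seal's first grip (m): 0 to 0.001 as found, 0.004 fully home; below 0 if it is pulled upward
- lid_rock_a (a joint): how far the loose lid is tipped about the caddy's x axis (rad, 0 level). While loose it rocks up to about 0.13: a light press of 4 to 6 N, 20 to 30 mm from its centre, makes that side dip 2 to 4 mm until it meets the jar's rim; it springs back level when let go
- lid_rock_b (a joint): the same about the caddy's y axis
- salt_shaker: bystander behind the caddy: a salt shaker 44 mm wide and 90 mm high, loose; origin at the centre of its underside
- spice_jar: bystander to the right of the caddy: a square spice jar with a yellow cap, 42 mm wide and 96 mm high, loose; origin at the centre of its underside
- tin: bystander to the right of the caddy: a tin 58 mm wide and 72 mm high, loose; origin at the centre of its underside
- mug: bystander to the left in front of the hob: a dark and white cup 61 mm wide and 54 mm high, loose; origin at the centre of its underside
- spoon: bystander to the left in front of the hob: a teaspoon 137 mm long, lying loose; origin at the centre of its underside

How it is judged:
On the way, in this order (a step that is already met when the one before it is completed fails the run):
1. the loose lid is found: it rocks under a press near its edge while it is still proud (value of joint lid_seat below 0.003 m and (value of joint any of lid_rock_a, lid_rock_b above 0.04 rad or value of joint any of lid_rock_a, lid_rock_b below -0.04 rad)), for 0.05 s.
2. the same lid is pressed home (value of joint lid_seat above 0.003 m), for 0.2 s.
At the end, for the whole second after the job is handed in: the loose lid is home (within 1 mm of fully down) and level (within 0.025 rad) (value of joint lid_seat above 0.003 m and value of joint lid_rock_a between -0.025 and 0.025 rad and value of joint lid_rock_b between -0.025 and 0.025 rad); the robot touches nothing.
It fails at once if the loose lid is pulled up (value of joint lid_seat below -0.002 m).
It fails at once if a thing standing round the caddy is moved more than 20 mm (distance of any of salt_shaker, spice_jar, tin, mug, spoon from where it was at the start of the episode above 0.02 m).
It also fails if it takes over 51 s, if anything falls off the work surface, if the arm or the gripper's body presses on something with over 40 N, if the wrist force passes 120 N, or if a joint passes its speed limit or range.

## Working session

There is one attempt and no reset: what is moved stays moved. The work goes in short steps, Python scripts to look and compute and a tool call to move; the robot and the scene stay as the last step left them, time stands still between calls to the robot, and variables do not carry over. Pictures are saved under pics/ and viewed, at most 10 in all, crops included, and the job is handed in when it is done.

Besides the shell and the picture viewer there is one more tool, called after "Emit:" as name([rows], argument=value, ...), one row to a line, values as JSON. step_arm: Moves the arm, as the interface text tells. Its arguments: {"type":"object","properties":{"commands":{"type":"array"},"gripper":{"type":"number"},"force":{"type":"number"}},"required":["commands"]}

```bash
mkdir -p pics
python3 - <<'E'
from bench import ctrl
import cv2
for n in("top","scene"):
    cv2.imwrite(f"pics/{n}0.png",ctrl.get_image(n)[:,:,::-1])
    print(ctrl.camera_model(n))
print(ctrl.get_state())
E
```

```text
{'fx': 542.4755395511132, 'fy': 542.4755395511132, 'cx': 322.5172445113902, 'cy': 235.1566707441118, 'k1': -0.022941921775743095, 'R': array([[ 0.02270673, -0.99969794,  0.00940348],
       [-0.98856962, -0.02385425, -0.148866  ],
       [ 0.14904535, -0.00591574, -0.98881267]]), 't': array([-0.10293224,  0.61151006,  1.19515789])}
{'fx': 606.0451861900933, 'fy': 606.0451861900933, 'cx': 313.0278155300567, 'cy': 246.16261461612393, 'k1': -0.13681442010224815, 'R': array([[-0.64051352, -0.76785272, -0.0120263 ],
       [-0.47541336,  0.40877309, -0.77902933],
       [ 0.60309582, -0.49326136, -0.62687213]]), 't': array([0.32258166, 0.40610089, 0.91967574])}
{'time': 0.1, 'joint_positions': array([ 1.334085  ,  0.32176503, -0.07004842,  1.45157484,  0.02262304,
        1.37082347, -0.05687554]), 'qd': array([-0.00072265, -0.0010927 , -0.00021386, -0.0033716 , -0.00045059,
       -0.00022804,  0.00110291]), 'joint_torque': array([-1.70892613e-04, -4.92569339e+01, -4.05866643e-01, -3.13398135e+01,
       -6.41639926e-02,  3.94742901e-02,  5.57716101e-05]), 'position': array([ 0.1611258 , -0.62920738,  0.23554915]), 'tool_rot': array([-3.11518098e+00, -3.92758524e-01,  5.51398111e-04]), 'ft_force': array([ 0.74122703, -0.07246932, -0.83443688]), 'torque': array([-0.05907866, -0.02634418, -0.02473992]), 'grip_force': 0.0, 'grip_width': 0.9979381807526198}
```

View pics/top0.png

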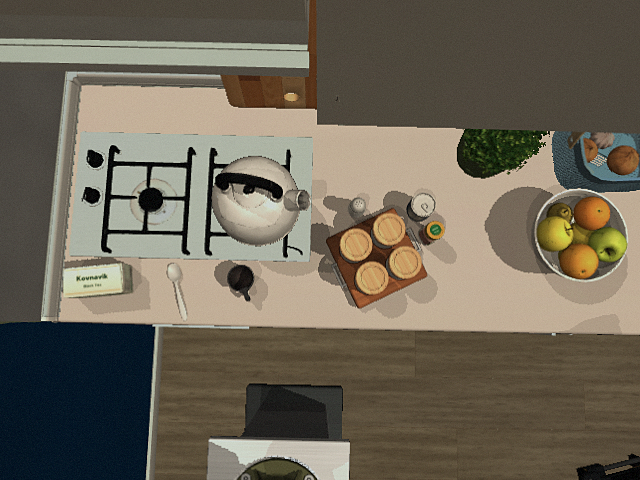

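View pics/scene0.png

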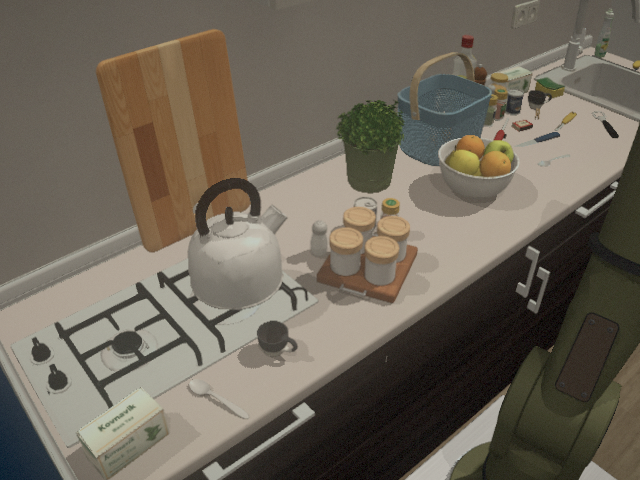

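The top view shows lids at about (356,245), (389,229), (371,278) and (404,262). The salt shaker is at (358,206), the tin at (423,205) and the spice jar at (432,232). I'll refine the lid centres next.

```bash
cat > h.py <<'E'
import cv2,numpy as np
from bench import ctrl
def ray(n,uv):
    m=ctrl.camera_model(n);R,t=m["R"],m["t"]
    d=(np.array(uv,float)-[m["cx"],m["cy"]])/[m["fx"],m["fy"]]
    x=d.copy()
    for _ in range(20): x=d/(1+m["k1"]*(x@x))
    return -R.T@t, R.T@np.array([*x,1])
def at(n,uv,z):
    c,d=ray(n,uv); return c+d*(z-c[2])/d[2]
def px(n,X):
    m=ctrl.camera_model(n);p=m["R"]@X+m["t"];s=p[:2]/p[2];s=s*(1+m["k1"]*(s@s))
    return s*[m["fx"],m["fy"]]+[m["cx"],m["cy"]]
E
python3 - <<'E'
from h import *
I=cv2.imread("pics/top0.png")
hsv=cv2.cvtColor(I,cv2.COLOR_BGR2HSV)
c=cv2.resize(I[180:320,300:460],None,fx=5,fy=5,interpolation=cv2.INTER_CUBIC)
h=cv2.HoughCircles(cv2.medianBlur(cv2.cvtColor(c,cv2.COLOR_BGR2GRAY),9),cv2.HOUGH_GRADIENT_ALT,1,100,param1=150,param2=.6,minRadius=70,maxRadius=100)
for u,v,r in h[0]:
    p=(u/5+300-.4,v/5+180-.4);print(p,r/5,at("top",p,.109).round(4)); cv2.circle(c,(int(u),int(v)),int(r),(0,255,0),1)
for n,p,z in(("salt",(358,206),.08),("tin",(423,205),.07),("spice",(432,232),.096)):print(n,at("top",p,z).round(3))
for p in((326,253),(365,306),(427,270)):print(at("top",p,.02).round(3))
cv2.imwrite("pics/c0.png",cv2.resize(c,(640,560)))
E
```

```text
(np.float32(355.6), np.float32(246.0)) 17.372578 [ 0.5823 -0.1604  0.109 ]
(np.float32(403.6), np.float32(262.0)) 16.772802 [ 0.5499 -0.2646  0.109 ]
(np.float32(372.4), np.float32(277.6)) 16.330257 [ 0.5147 -0.1975  0.109 ]
(np.float32(388.4), np.float32(230.6)) 17.050138 [ 0.6178 -0.2314  0.109 ]
(np.float32(421.4), np.float32(206.20001)) 14.730993 [ 0.6738 -0.3037  0.109 ]
salt [ 0.677 -0.167  0.08 ]
tin [ 0.685 -0.315  0.07 ]
spice [ 0.619 -0.329  0.096]
[ 0.576 -0.098  0.02 ]
[ 0.456 -0.19   0.02 ]
[ 0.542 -0.333  0.02 ]
```

View pics/c0.png

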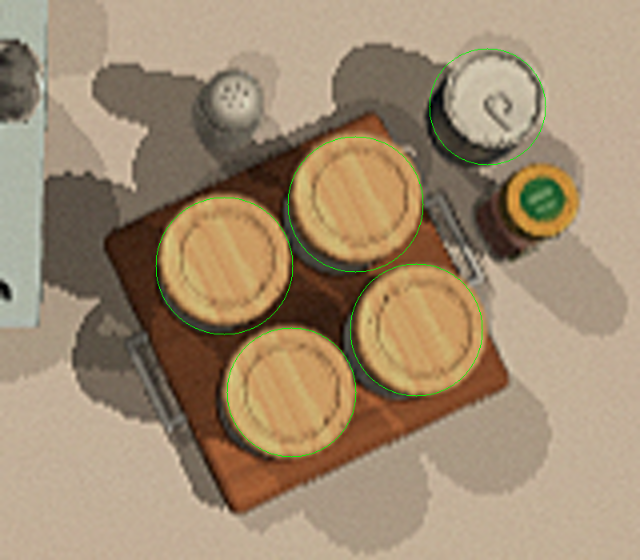

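Caddy yaw comes out near 27.5°, with jar centres FL (.513,-.196), FR (.550,-.267), BL (.584,-.159) and BR (.621,-.230). I'll shut the fingers and move over, starting with the front edge of the front right lid.

Emit:
step_arm([
  {"travel":[0.04,-0.023,0],"turn":[0,0,0]},
  {"travel":[0.08,-0.046,0],"turn":[0,0,0]},
  {"travel":[0.12,-0.068,0],"turn":[0,0,0]},
  {"travel":[0.16,-0.09,0],"turn":[0,0,0]},
  {"travel":[0.2,-0.112,0],"turn":[0,0,0]},
], gripper=0)

```text
time: 0.6
position: [0.3282, -0.4699, 0.2362]
tool_rot: [-3.117, -0.393, 0.001]
ft_force: [0.3, 0.0, -0.1]
grip_width: 0.629
grip_force: 0.0
```

Emit:
step_arm([
  {"travel":[0.04,-0.023,0.01],"turn":[0,0,0]},
  {"travel":[0.08,-0.046,0.02],"turn":[0,0,0]},
  {"travel":[0.12,-0.068,0.03],"turn":[0,0,0]},
  {"travel":[0.16,-0.09,0.04],"turn":[0,0,0]},
  {"travel":[0.2,-0.112,0.05],"turn":[0,0,0]},
])

```text
time: 1.1
position: [0.494, -0.312, 0.1859]
tool_rot: [3.117, 0.393, -0.001]
ft_force: [0.2, -1.1, 0.4]
grip_width: 0.174
grip_force: 0.0
```

Emit:
step_arm([
  {"travel":[0.03,-0.013,0.01],"turn":[0,0,-7]},
  {"travel":[0.045,-0.026,0.02],"turn":[0,0,-13.2]},
  {"travel":[0.045,-0.026,0.03],"turn":[0,0,-13.2]},
  {"travel":[0.045,-0.026,0.03],"turn":[0,0,-13.2]},
  {"travel":[0.045,-0.026,0.03],"turn":[0,0,-13.2]},
])

```text
time: 1.6
position: [0.5289, -0.2791, 0.1563]
tool_rot: [3.052, 0.742, -0.002]
ft_force: [-1.1, 0.3, 0.0]
grip_width: 0.003
grip_force: 0.0
```

Emit:
step_arm([
  {"travel":[0.001,-0.001,0.012]},
  {"travel":[0.002,-0.002,0.024],"turn":[0,0,0]},
  {"travel":[0.002,-0.002,0.026],"turn":[0,0,0]},
  {"travel":[0.002,-0.002,0.026],"turn":[0,0,0]},
])

```text
$.commands[0]: bad value
```

Run:
```python
from h import *
a=ctrl.get_image("top")[180:320,300:460,::-1];b=ctrl.get_image("scene")[160:320,280:460,::-1]
cv2.imwrite("pics/c1.png",np.hstack([cv2.resize(a,(400,350)),cv2.resize(b,(394,350))]))
```

```text
(no output)
```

View pics/c1.png

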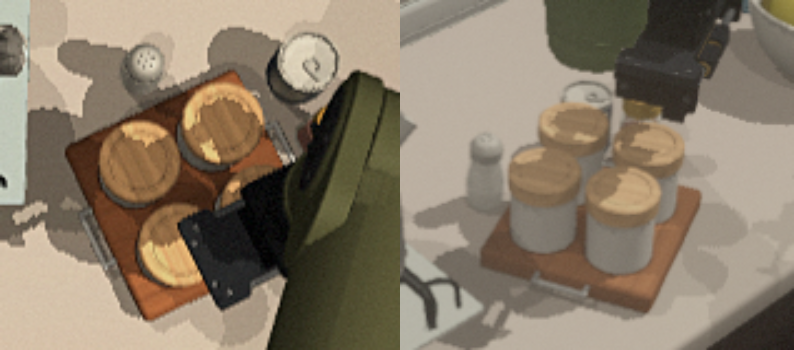

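The gripper is over the front right lid and clear of the bystanders. That last move was refused because a row had no turn, so I'll descend now.

Emit:
step_arm([
  {"travel":[0.001,-0.001,0.012],"turn":[0,0,0]},
  {"travel":[0.002,-0.002,0.024],"turn":[0,0,0]},
  {"travel":[0.002,-0.002,0.026],"turn":[0,0,0]},
  {"travel":[0.002,-0.002,0.026],"turn":[0,0,0]},
])

```text
time: 2.1
position: [0.5305, -0.274, 0.1294]
tool_rot: [-3.05, -0.748, 0.002]
ft_force: [-0.3, -0.5, 0.3]
grip_width: 0.006
grip_force: 0.0
```

Emit:
step_arm([
  {"travel":[0,0,0.0015],"turn":[0,0,0]},
  {"travel":[0,0,0.003],"turn":[0,0,0]},
  {"travel":[0,0,0.003],"turn":[0,0,0]},
])

```text
time: 2.4
position: [0.5312, -0.2744, 0.1276]
tool_rot: [3.051, 0.748, 0.0]
ft_force: [-0.1, -0.8, -0.6]
grip_width: 0.001
grip_force: 0.0
```

Emit:
step_arm([
  {"travel":[0,0,0.001],"turn":[0,0,0]},
  {"travel":[0,0,0.002],"turn":[0,0,0]},
  {"travel":[0,0,0.002],"turn":[0,0,0]},
])

```text
time: 2.7
position: [0.5311, -0.2743, 0.1254]
tool_rot: [-3.051, -0.749, 0.0]
ft_force: [-0.0, -0.2, -1.0]
grip_width: 0.0
grip_force: 0.0
```

Emit:
step_arm([
  {"travel":[0,0,0.001],"turn":[0,0,0]},
  {"travel":[0,0,0.002],"turn":[0,0,0]},
  {"travel":[0,0,0.002],"turn":[0,0,0]},
])

```text
time: 3.0
position: [0.5311, -0.2743, 0.1234]
tool_rot: [-3.051, -0.749, 0.0]
ft_force: [-0.5, -0.6, 0.4]
grip_width: 0.007
grip_force: 0.0
```

Emit:
step_arm([
  {"travel":[0,0,0.001],"turn":[0,0,0]},
  {"travel":[0,0,0.002],"turn":[0,0,0]},
  {"travel":[0,0,0.002],"turn":[0,0,0]},
])

```text
time: 3.3
position: [0.5311, -0.2743, 0.1213]
tool_rot: [-3.051, -0.749, 0.0]
ft_force: [0.2, 0.2, -0.4]
grip_width: 0.004
grip_force: 0.0
```

Emit:
step_arm([
  {"travel":[0,0,0.001],"turn":[0,0,0]},
  {"travel":[0,0,0.001],"turn":[0,0,0]},
])

```text
time: 3.5
position: [0.5312, -0.2744, 0.1212]
tool_rot: [3.051, 0.748, -0.0]
ft_force: [-1.6, 0.4, 4.0]
grip_width: 0.007
grip_force: 2.2
```

Emit:
step_arm([
  {"travel":[0,0,0.001],"turn":[0,0,0]},
  {"travel":[0,0,0.001],"turn":[0,0,0]},
])

```text
time: 3.7
position: [0.5312, -0.2744, 0.1211]
tool_rot: [3.051, 0.748, -0.0]
ft_force: [-3.5, 1.2, 9.4]
grip_width: 0.004
grip_force: 4.8
```

Front right is firm: about 9 N with no give at z=.1212. Next is front left.

Emit:
step_arm([
  {"travel":[0,0,-0.012],"turn":[0,0,0]},
  {"travel":[0,-0.04,-0.012],"turn":[0,0,0]},
  {"travel":[0,-0.08,-0.012],"turn":[0,0,0]},
  {"travel":[0,-0.08,-0.005],"turn":[0,0,0]},
  {"travel":[0,-0.08,-0.004],"turn":[0,0,0]},
])

```text
time: 4.2
position: [0.4939, -0.203, 0.1235]
tool_rot: [3.05, 0.751, -0.0]
ft_force: [-0.5, -0.1, -0.3]
grip_width: 0.003
grip_force: 0.0
```

Emit:
step_arm([
  {"travel":[0,0,0.001],"turn":[0,0,0]},
  {"travel":[0,0,0.0015],"turn":[0,0,0]},
  {"travel":[0,0,0.0015],"turn":[0,0,0]},
])

```text
time: 4.5
position: [0.4944, -0.2044, 0.122]
tool_rot: [-3.052, -0.747, -0.0]
ft_force: [0.2, -1.0, 0.1]
grip_width: 0.006
grip_force: 0.0
```

Emit:
step_arm([
  {"travel":[0,0,0.001],"turn":[0,0,0]},
  {"travel":[0,0,0.0015],"turn":[0,0,0]},
  {"travel":[0,0,0.0015],"turn":[0,0,0]},
])

```text
time: 4.8
position: [0.4945, -0.2041, 0.1213]
tool_rot: [3.05, 0.748, 0.001]
ft_force: [-1.3, -1.2, 5.0]
grip_width: 0.004
grip_force: 2.4
```

Emit:
step_arm([
  {"travel":[0,0,0.001],"turn":[0,0,0]},
  {"travel":[0,0,0.001],"turn":[0,0,0]},
])

```text
time: 5.0
position: [0.4945, -0.2041, 0.1213]
tool_rot: [3.05, 0.748, 0.0]
ft_force: [-4.6, 0.1, 10.2]
grip_width: 0.009
grip_force: 5.4
```

Emit:
step_arm([
  {"travel":[0,0,0.001],"turn":[0,0,0]},
  {"travel":[0,0,0.001],"turn":[0,0,0]},
])

```text
time: 5.2
position: [0.4945, -0.2041, 0.1212]
tool_rot: [3.049, 0.748, 0.0]
ft_force: [-7.2, 1.5, 16.9]
grip_width: 0.002
grip_force: 8.3
```

Front left is firm too. Next is back left.

Emit:
step_arm([
  {"travel":[0,0,-0.015],"turn":[0,0,0]},
  {"travel":[0.04,0,-0.015],"turn":[0,0,0]},
  {"travel":[0.08,0,-0.015],"turn":[0,0,0]},
  {"travel":[0.08,0,-0.012],"turn":[0,0,0]},
  {"travel":[0.08,0,-0.011],"turn":[0,0,0]},
])

```text
time: 5.7
position: [0.5653, -0.1654, 0.129]
tool_rot: [-3.049, -0.752, 0.001]
ft_force: [-0.5, -1.2, -0.1]
grip_width: 0.003
grip_force: 0.0
```

Emit:
step_arm([
  {"travel":[0,0,0.001],"turn":[0,0,0]},
  {"travel":[0,0,0.002],"turn":[0,0,0]},
  {"travel":[0,0,0.002],"turn":[0,0,0]},
])

```text
time: 6.0
position: [0.5643, -0.1674, 0.1275]
tool_rot: [3.051, 0.746, -0.001]
ft_force: [0.8, 0.1, 0.2]
grip_width: 0.004
grip_force: 0.0
```

Emit:
step_arm([
  {"travel":[0,0,0.001],"turn":[0,0,0]},
  {"travel":[0,0,0.0015],"turn":[0,0,0]},
  {"travel":[0,0,0.0015],"turn":[0,0,0]},
])

```text
time: 6.3
position: [0.5649, -0.1666, 0.1261]
tool_rot: [3.051, 0.748, -0.0]
ft_force: [0.6, 0.1, -0.3]
grip_width: 0.002
grip_force: 0.0
```

Emit:
step_arm([
  {"travel":[0,0,0.001],"turn":[0,0,0]},
  {"travel":[0,0,0.0015],"turn":[0,0,0]},
  {"travel":[0,0,0.0015],"turn":[0,0,0]},
])

```text
time: 6.6
position: [0.565, -0.1664, 0.1244]
tool_rot: [-3.051, -0.749, 0.0]
ft_force: [-1.2, 0.4, 0.4]
grip_width: 0.005
grip_force: 0.0
```

Emit:
step_arm([
  {"travel":[0,0,0.001],"turn":[0,0,0]},
  {"travel":[0,0,0.0015],"turn":[0,0,0]},
  {"travel":[0,0,0.0015],"turn":[0,0,0]},
])

```text
time: 6.9
position: [0.565, -0.1664, 0.1229]
tool_rot: [-3.051, -0.749, 0.0]
ft_force: [0.4, 0.6, -0.4]
grip_width: 0.006
grip_force: 0.0
```

Emit:
step_arm([
  {"travel":[0,0,0.001],"turn":[0,0,0]},
  {"travel":[0,0,0.001],"turn":[0,0,0]},
])

```text
time: 7.1
position: [0.5649, -0.1664, 0.1219]
tool_rot: [-3.051, -0.749, 0.0]
ft_force: [0.0, -0.7, 0.4]
grip_width: 0.008
grip_force: 0.0
```

Emit:
step_arm([
  {"travel":[0,0,0.001],"turn":[0,0,0]},
  {"travel":[0,0,0.001],"turn":[0,0,0]},
])

```text
time: 7.3
position: [0.565, -0.1664, 0.1209]
tool_rot: [-3.051, -0.749, 0.0]
ft_force: [-0.3, -0.9, -0.6]
grip_width: 0.006
grip_force: 0.0
```

Emit:
step_arm([
  {"travel":[0,0,0.001],"turn":[0,0,0]},
  {"travel":[0,0,0.001],"turn":[0,0,0]},
])

```text
time: 7.5
position: [0.5649, -0.1665, 0.1203]
tool_rot: [3.051, 0.748, -0.001]
ft_force: [-0.9, -0.5, 3.4]
grip_width: 0.007
grip_force: 1.4
```

Emit:
step_arm([
  {"travel":[0,0,0.001],"turn":[0,0,0]},
  {"travel":[0,0,0.001],"turn":[0,0,0]},
])

```text
time: 7.7
position: [0.5647, -0.1667, 0.1198]
tool_rot: [3.051, 0.748, -0.001]
ft_force: [-3.8, -0.3, 6.4]
grip_width: 0.004
grip_force: 3.4
```

Emit:
step_arm([
  {"travel":[0,0,0.001],"turn":[0,0,0]},
  {"travel":[0,0,0.001],"turn":[0,0,0]},
])

```text
time: 7.9
position: [0.5646, -0.1668, 0.1192]
tool_rot: [3.051, 0.748, -0.002]
ft_force: [-5.5, 0.2, 8.8]
grip_width: 0.003
grip_force: 4.6
```

Back left gives about 1.5 mm, and the growing sideways force suggests it is tilting. To confirm, I'll lift off and press lightly 7 mm further out.

Emit:
step_arm([
  {"travel":[0,0,-0.008],"turn":[0,0,0]},
  {"travel":[-0.007,0,-0.008],"turn":[0,0,0]},
  {"travel":[-0.007,0,-0.004],"turn":[0,0,0]},
  {"travel":[-0.007,0,-0.003],"turn":[0,0,0]},
  {"travel":[-0.007,0,-0.003],"turn":[0,0,0]},
])

```text
time: 8.4
position: [0.5583, -0.1699, 0.1203]
tool_rot: [-3.051, -0.748, 0.002]
ft_force: [0.2, -0.3, 0.6]
grip_width: 0.004
grip_force: 0.1
```

Emit:
step_arm([
  {"travel":[0,0,0.0015],"turn":[0,0,0]},
  {"travel":[0,0,0.0015],"turn":[0,0,0]},
  {"travel":[0,0,0.0015],"turn":[0,0,0]},
])

```text
time: 8.7
position: [0.5587, -0.1697, 0.1196]
tool_rot: [3.051, 0.749, -0.001]
ft_force: [-2.6, 0.1, 3.5]
grip_width: 0.006
grip_force: 1.5
```

Emit:
step_arm([
  {"travel":[0,0,0.001],"turn":[0,0,0]},
  {"travel":[0,0,0.001],"turn":[0,0,0]},
])

```text
time: 8.9
position: [0.5584, -0.17, 0.1188]
tool_rot: [3.051, 0.748, -0.002]
ft_force: [-4.0, -0.2, 5.5]
grip_width: 0.007
grip_force: 2.8
```

Emit:
step_arm([
  {"travel":[0,0,0.001],"turn":[0,0,0]},
  {"travel":[0,0,0.001],"turn":[0,0,0]},
])

```text
time: 9.1
position: [0.5583, -0.1701, 0.1181]
tool_rot: [3.051, 0.748, -0.002]
ft_force: [-4.3, -1.6, 7.4]
grip_width: 0.006
grip_force: 4.0
```

Run:
```python
from h import *
s=ctrl.get_state();print(s["position"],s["ft_force"])
b=ctrl.get_image("scene")[170:300,300:440,::-1]
cv2.imwrite("pics/c2.png",cv2.resize(b,(560,520),interpolation=cv2.INTER_CUBIC))
```

```text
[ 0.55831162 -0.17008213  0.11806478] [-4.27741889 -1.57423921  7.4202969 ]
```

View pics/c2.png

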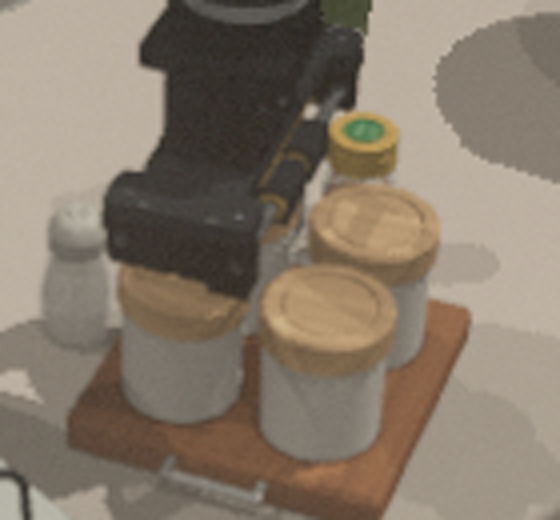

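Lid BL rocks: it dips about 2.5 mm under 7 N and its tilt shows in the picture at (180,300). Now I'll move to its centre and press it home.

Emit:
step_arm([
  {"travel":[0,0,-0.01],"turn":[0,0,0]},
  {"travel":[0.028,0.002,-0.01],"turn":[0,0,0]},
  {"travel":[0.028,0.002,-0.006],"turn":[0,0,0]},
  {"travel":[0.028,0.002,-0.005],"turn":[0,0,0]},
  {"travel":[0.028,0.002,-0.005],"turn":[0,0,0]},
])

```text
time: 9.65
position: [0.5838, -0.1587, 0.1219]
tool_rot: [-3.051, -0.748, 0.002]
ft_force: [0.4, -0.2, 1.1]
grip_width: 0.009
grip_force: 0.0
```

Emit:
step_arm([
  {"travel":[0,0,0.001],"turn":[0,0,0]},
  {"travel":[0,0,0.002],"turn":[0,0,0]},
  {"travel":[0,0,0.002],"turn":[0,0,0]},
])

```text
time: 9.95
position: [0.5844, -0.1588, 0.1206]
tool_rot: [3.051, 0.748, -0.0]
ft_force: [0.9, -0.4, 0.6]
grip_width: 0.005
grip_force: 0.0
```

Emit:
step_arm([
  {"travel":[0,0,0.001],"turn":[0,0,0]},
  {"travel":[0,0,0.002],"turn":[0,0,0]},
  {"travel":[0,0,0.002],"turn":[0,0,0]},
])

```text
time: 10.25
position: [0.5846, -0.1588, 0.1201]
tool_rot: [3.05, 0.748, -0.0]
ft_force: [-3.3, 0.3, 7.6]
grip_width: 0.002
grip_force: 4.0
```

Emit:
step_arm([
  {"travel":[0,0,0.001],"turn":[0,0,0]},
  {"travel":[0,0,0.002],"turn":[0,0,0]},
  {"travel":[0,0,0.002],"turn":[0,0,0]},
])

```text
time: 10.55
position: [0.5846, -0.1588, 0.1183]
tool_rot: [3.05, 0.748, -0.0]
ft_force: [-3.0, 0.7, 8.9]
grip_width: 0.004
grip_force: 4.6
```

Emit:
step_arm([
  {"travel":[0,0,0.001],"turn":[0,0,0]},
  {"travel":[0,0,0.002],"turn":[0,0,0]},
  {"travel":[0,0,0.002],"turn":[0,0,0]},
])

```text
time: 10.85
position: [0.5846, -0.1588, 0.1167]
tool_rot: [3.05, 0.748, -0.0]
ft_force: [-4.2, 0.9, 10.4]
grip_width: 0.003
grip_force: 5.5
```

Emit:
step_arm([
  {"travel":[0,0,0.001],"turn":[0,0,0]},
  {"travel":[0,0,0.002],"turn":[0,0,0]},
  {"travel":[0,0,0.002],"turn":[0,0,0]},
])

```text
time: 11.15
position: [0.5847, -0.1588, 0.1165]
tool_rot: [3.049, 0.748, -0.0]
ft_force: [-8.8, 1.3, 21.0]
grip_width: 0.004
grip_force: 10.1
```

Emit:
step_arm([
  {"travel":[0,0,0.001],"turn":[0,0,0]},
  {"travel":[0,0,0.002],"turn":[0,0,0]},
  {"travel":[0,0,0.002],"turn":[0,0,0]},
])

```text
time: 11.45
position: [0.5847, -0.1588, 0.1162]
tool_rot: [3.049, 0.747, -0.0]
ft_force: [-12.4, 2.3, 29.2]
grip_width: 0.006
grip_force: 14.7
```

The lid slid about 4 mm and is now firm. One edge check, then retreat.

Emit:
step_arm([
  {"travel":[0,0,-0.014],"turn":[0,0,0]},
  {"travel":[-0.022,0,-0.014],"turn":[0,0,0]},
  {"travel":[-0.022,0,-0.008],"turn":[0,0,0]},
  {"travel":[-0.022,0,-0.005],"turn":[0,0,0]},
  {"travel":[-0.022,0,-0.004],"turn":[0,0,0]},
])

```text
time: 11.95
position: [0.5646, -0.1698, 0.1162]
tool_rot: [3.05, 0.747, -0.004]
ft_force: [-9.8, -1.9, 19.3]
grip_width: 0.007
grip_force: 9.9
```

Emit:
step_arm([
  {"travel":[0,0,0.001],"turn":[0,0,0]},
  {"travel":[0,0,0.001],"turn":[0,0,0]},
])

```text
time: 12.15
position: [0.5645, -0.1699, 0.1162]
tool_rot: [3.049, 0.747, -0.005]
ft_force: [-9.2, -1.5, 21.2]
grip_width: 0.004
grip_force: 10.3
```

Emit:
step_arm([
  {"travel":[0,0,-0.02],"turn":[0,0,0]},
  {"travel":[0,0,-0.05],"turn":[0,0,0]},
  {"travel":[0,0,-0.09],"turn":[0,0,0]},
  {"travel":[0,0,-0.1],"turn":[0,0,0]},
  {"travel":[0,0,-0.1],"turn":[0,0,0]},
])

```text
time: 12.65
position: [0.5667, -0.1683, 0.2151]
tool_rot: [3.049, 0.749, 0.005]
ft_force: [-0.9, -0.0, -0.1]
grip_width: 0.0
grip_force: 0.0
```

Emit:
step_arm([
  {"travel":[0,0,0],"turn":[0,0,0]},
  {"travel":[0,0,0],"turn":[0,0,0]},
  {"travel":[0,0,0],"turn":[0,0,0]},
])

```text
time: 12.95
position: [0.5643, -0.1684, 0.2117]
tool_rot: [-3.049, -0.748, 0.004]
ft_force: [0.1, 0.5, -0.2]
grip_width: 0.003
grip_force: 0.0
```

The edge holds firm at the same height under 21 N, so the lid is home and level. The arm is clear, so I'm handing in.

```bash
python3 -c "
from bench import ctrl
print(ctrl.close_job())"
```

```text
the job is handed in; nothing more can be done
None
```

The loose lid was on the back left jar: it rocked under an edge press, slid down about 4 mm when pressed at its centre, then held firm at its front edge under 21 N; the job is handed in with the arm clear, no verdict shown.

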